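# Build the sieve stack on the shaker

## Robot

A 6-joint arm with a two-finger parallel gripper is mounted at the origin on a cart in front of the work surface, level with it; the furniture and walls round the work are solid. World frame = base frame: x ahead of the robot, y to its left, z up, the work surface at z = 0. Lengths are in mm, angles in rad, forces in N, time in s.
With the tool pointing down it reaches from about 375 to 900 mm from the base axis. Payload 3.1 kg.
Tool frame: the origin (TCP) lies on the centre line of the jaws, within the pads' length; the fingertips stand 8 mm ahead of it and the grasp point (between the pads) lies 11 mm behind it; z points along the fingers, y is the line along which they close (so a half turn about z gives the same grasp; the last joint's range is limited). The gripper opens to 87 mm and grips with 3 to 60 N. Pads are 19 mm wide; open, the fingers measure 117 mm over their backs; the gripper's body (75 mm by 190 mm) begins 51 mm behind the grasp point.
Start: joints at [1.06, 0.527, 1.433, -0, 1.181, -0.178], TCP at [204.14, 590.697, 230.548] pointing down, gripper open.
Joint ranges: [-3.08, 3.08], [-0.75, 2.2], [0.22, 2.44], [-1.43, 4.57], [0, 2.65], [-2.85, 2.85]. Speed limits (rad/s): [2.79, 2.79, 3.14, 3.14, 3.14, 3.14].

## Interface

Orientations are given as a unit quaternion [w, x, y, z].
In Python, from plant import sensors, eyes, manip gives the robot as it stands. The module is installed in compiled form; this text tells all that it offers.
- The arm moves only by the tool arm_command, never from a script. Its argument "increments" is a list of rows, each a list of 7 numbers: the shift along the tool's x, y, z in m, then the turn, a rotation vector about the tool's x, y, z in degrees, then the opening, from 0 (shut) to 1 (fully open). In form: [[x, y, z, ax, ay, az, claw], ...]. A call has 1 to 20 rows; each row shifts and turns the commanded pose from where the row before left it, along the tool's axes as they then stand; what a row does not reach is not made up. A row lasts 1/8 s, in which the tool goes at most 62.5 mm and 10.7 degrees, less where a joint would pass 70% of its speed; a pose out of reach is approached as far as the arm can. A call is refused whole if a number of a shift passes 0.0625 or a number of a turn 10.7, either way. A call with a gripper value outside its range is refused whole. The fingers move at their own pace and stop on an object; the grip force is fixed at half the most. Time passes only in rows, so rows that do not move let the fingers close. It gives the time, the measured TCP pose, the force, the opening and the grip force at its end, in the units of the state.
- sensors.state(): the state, without advancing time (a new reading comes with each control period).
- eyes.camera(name): name is "scene" or "top" or "wrist"; returns a dict with "color" (400x640x3 uint8, red, green, blue), "K" (3x3 intrinsics, pixels), "position" and "orientation" of the camera in the world. Camera axes: x right, y up, looking along -z (the intrinsics and any distortion apply to the point x, -y, -z); pixel columns grow to the right and rows downward; lengths in mm; the calibration is good to about 2 mm. A picture is of the moment at which its call begins. There is no depth.
- manip.sign_off(): hands the job in; it is judged then, once.
The state is a dict: "clock": time; "joint_pos": joint angles; "qd": joint speeds; "joint_efforts": joint torques, N m; "tcp_pos": TCP position; "eef_rot": TCP orientation; "ft_force": force on the tool from outside, world axes, zero at the start; "ft_torque": the same for the moment, N m; "gripper_width": opening from 0.0 (shut) to 1.0 (fully open); "grip_force": force on a finger pad.
Only numpy, scipy, OpenCV 4.12 (cv2) and the standard library are available. Lean on these libraries where they do the work, as an engineer would, in place of code of your own. Each camera call takes 0.05 s, during which the arm holds its last target. There are 200 camera calls.

## Task

Build up the sieve stack on the small white shaker: first the plain aluminium receiver pan in the shaker's seat ring, on it the brass fine sieve, then the blue coarse sieve, and the red lid on top. Every piece must be upright and fully seated in the one below. Leave the petri dish, the black tape and the glass beaker where they stand.

Things in the scene. Friction and masses are not known exactly. Their poses are not given: they have to be found in the camera images.
- pan_mid (a point): Receiver pan: round bare-aluminium frame, solid floor, no mesh. From below: tapered foot 6 mm high (34 mm across, 27 at its lower edge), grip band 50 mm across and 12 mm high, rim 45 mm outside, 39 inside, 8 mm high; 26 mm high in all, about 70 g. The next foot drops into the rim (2.5 mm play) till its band rests on it, 20 mm above this one. Point on the axis, 13 mm above its underside; z up.
- sieve_fine_mid (a point): Fine sieve: brass-coloured (golden) frame with a close, narrow brass mesh. Same shape and size as the pan: foot 6 mm, 50 mm grip band, 45 mm rim, 26 mm high, stacks at 20 mm. Point on its axis, 13 mm above its underside; z up.
- sieve_coarse_mid (a point): Coarse sieve: blue painted frame with a wide, open steel grid over a dark floor. Same shape and size as the pan: foot 6 mm, 50 mm grip band, 45 mm rim, 26 mm high, stacks at 20 mm. Point on its axis, 13 mm above its underside; z up.
- lid_knob (a point): Lid: red disc 50 mm across and 6 mm thick, with the same 6 mm locating foot below it and a black knob on top, 17 mm across and 18 mm high; 30 mm high in all, about 50 g. Grip it by the knob from above. Point at the middle of the knob, on the axis, 21 mm above the lid's underside; z up.
- shaker_seat (a point): Sieve shaker: low round white housing, 66 mm across, top 14 mm above the bench, immovable, with an upright dark steel seat ring on it (45 mm outside, 39 mm inside, 8 mm high), into which the pan's foot drops with 2.5 mm play. Point at the centre of the ring's upper edge, 22 mm above the bench; a seated pan's underside lies 6 mm below it. z up.
- petri: Bystander: small clear petri dish, 46 mm across, 12 mm high. Origin at the centre of its underside.
- black_tape: Bystander: roll of black electrical tape lying flat, 56 mm across, 19 mm high. Origin at the centre of its underside.
- glass_beaker: Bystander: upright clear glass beaker, 76 mm across, 92 mm high. Origin at the centre of its underside.
- case_corner (a point): Obstacle: the corner, nearest to the robot, of two stacked grey equipment cases behind the work, too heavy to move. Point at the top of that corner, 186 mm above the bench (both cases reach about this corner). From it one upright face runs back to the left, 42 degrees left of +x, for 0.34 m; the other runs back to the right, 48 degrees right of +x, for 0.27 m. Keep the gripper's body clear.

How it is judged:
By the outcome, as a careful person would: the job done as asked, in the order asked, and still so for the second after the job is handed in, with the robot touching nothing.
It also fails if it takes over 104 s, if anything falls off the work surface, if the arm or the gripper's body presses on something with over 40 N, if the wrist force passes 120 N, or if a joint passes its speed limit or range.

## Working session

There is one attempt and no reset: what is moved stays moved. The work goes in short steps, Python scripts to look and compute and a tool call to move; the robot and the scene stay as the last step left them, time stands still between calls to the robot, and variables do not carry over. Pictures are saved under pics/ and viewed, at most 14 in all, crops included, and the job is handed in when it is done.

Besides the shell and the picture viewer there is one more tool, called after "Call:" in YAML: its name, and indented under it one key for each argument. arm_command: Moves the arm, as the interface text tells. Its arguments: {"type":"object","properties":{"increments":{"type":"array","items":{"type":"array","items":{"type":"number"}}}},"required":["increments"]}

```bash
mkdir -p pics; cat > h.py <<'E'
import numpy as np,cv2
from scipy.spatial.transform import Rotation as R
from plant import sensors,eyes,manip
def grab(n,f):
    c=eyes.camera(n); cv2.imwrite('pics/'+f+'.png',c['color'][:,:,::-1]); np.savez('pics/'+f,**{k:np.array(v) for k,v in c.items()}); return c
def rot(q): return R.from_quat([q[1],q[2],q[3],q[0]])
def ray(c,u,v):
    d=np.linalg.inv(np.array(c['K']))@[u,v,1]; d=rot(c['orientation']).apply([d[0],-d[1],-d[2]]); return np.array(c['position']),d
def onz(c,u,v,z):
    p,d=ray(c,u,v); return p+d*(z-p[2])/d[2]
E
python3 - <<'E'
from h import *
for n in("top","scene"):
    c=grab(n,n+'0'); print(n,{k:v for k,v in c.items() if k!='color'})
print(sensors.state())
E
```

```text
top {'K': array([[502.6488921 ,   0.        , 325.55742712],
       [  0.        , 502.6488921 , 204.32270302],
       [  0.        ,   0.        ,   1.        ]]), 'position': array([ 425.5220516 , -319.31877421, 1328.22741233]), 'orientation': array([ 0.70525449,  0.05054488, -0.06071475, -0.70453888])}
scene {'K': array([[452.10150134,   0.        , 326.8049094 ],
       [  0.        , 452.10150134, 201.82222324],
       [  0.        ,   0.        ,   1.        ]]), 'position': array([ 192.44978843, -850.26635569,  793.04544306]), 'orientation': array([ 0.8719397 ,  0.367145  , -0.13195128, -0.2958286 ])}
{'clock': 0.1, 'joint_pos': array([ 1.05949962e+00,  5.28377279e-01,  1.43376117e+00, -4.94101471e-06,
        1.18136916e+00, -1.78532236e-01]), 'qd': array([-0.00187859, -0.0024508 , -0.0018293 ,  0.0002559 ,  0.00074722,
       -0.00076188]), 'joint_efforts': array([-4.94964643e-04, -4.40988743e+01, -1.77149534e+01,  6.34148740e-02,
        5.33806044e-02, -2.68686244e-05]), 'tcp_pos': array([203.8407345 , 590.16003086, 229.67108471]), 'eef_rot': array([-3.21589071e-04,  1.65614632e-01,  9.86190081e-01, -9.01860151e-04]), 'ft_force': array([-0.05458895,  1.02561349,  0.08459416]), 'ft_torque': array([ 0.02125026, -0.00824687, -0.03667444]), 'grip_force': 0.0, 'gripper_width': 0.9981166935753129}
```

View pics/top0.png

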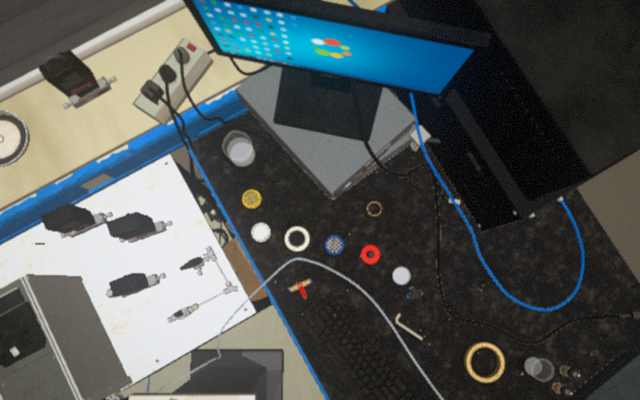

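View pics/scene0.png

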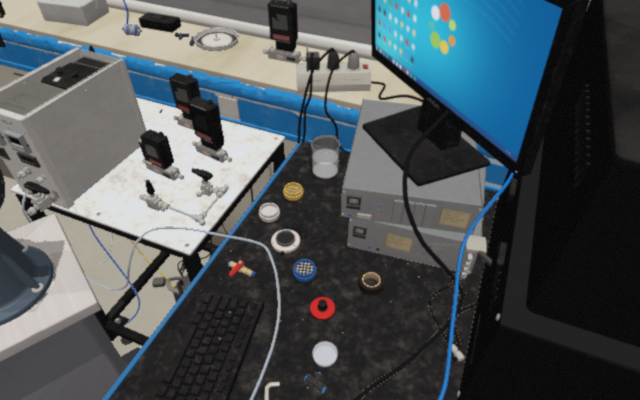

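Top view: brass (252,199), shaker (297,239), blue (334,245), red lid (370,254), tape (374,209), beaker (239,148), case corner (333,198). The pale discs at (260,232) and (401,275) need a closer look to tell the pan from the petri dish.

```bash
python3 - <<'E'
from h import *
t=np.load('pics/top0.npz');s=np.load('pics/scene0.npz')
def crop(c,u,v,r=18): return cv2.resize(c['color'][v-r:v+r,u-r:u+r],(260,260),interpolation=cv2.INTER_CUBIC)
a=np.hstack([crop(t,260,232),crop(t,297,239),crop(t,401,275)]);b=np.hstack([crop(s,269,212),crop(s,286,240),crop(s,325,354)])
cv2.imwrite('pics/cr.png',np.vstack([a,b])[:,:,::-1])
for n,u,v,z in[('brass',252,199,22),('p1',260,232,22),('shaker',297,239,22),('blue',334,245,22),('red',370,254,20),('p2',401,275,15),('tape',374,209,19),('beaker',239,148,50),('corner',333,198,186)]: print(n,onz(t,u,v,z).round())
for n,u,v,z in[('brass',293,191,22),('p1',269,211,22),('shaker',286,239,22),('blue',305,268,22),('red',322,308,10),('p2',325,353,15)]: print('s',n,onz(s,u,v,z).round())
E
```

```text
brass [ 647. -145.   22.]
p1 [ 560. -167.   22.]
shaker [ 542. -264.   22.]
blue [ 526. -360.   22.]
red [ 503. -454.   20.]
p2 [ 449. -534.   15.]
tape [ 621. -466.   19.]
beaker [ 777. -111.   50.]
corner [ 622. -353.  186.]
s brass [ 644. -145.   22.]
s p1 [ 558. -169.   22.]
s shaker [ 541. -267.   22.]
s blue [ 527. -359.   22.]
s red [ 501. -453.   10.]
s p2 [ 445. -535.   15.]
```

View pics/cr.png

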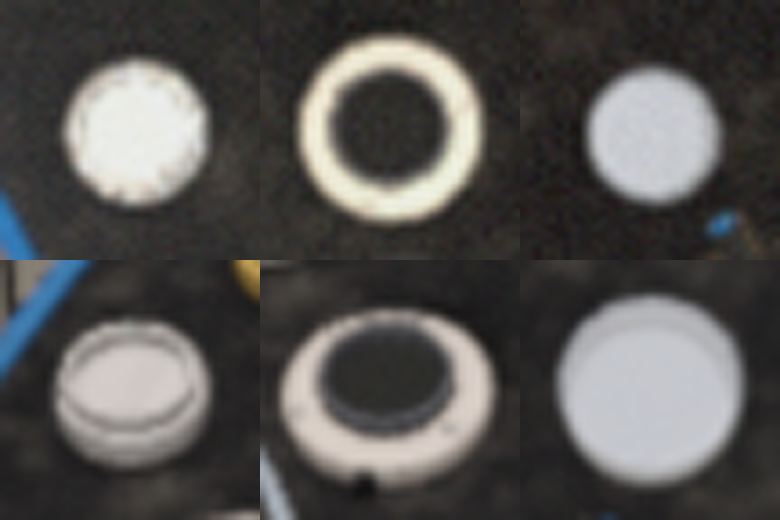

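The pan is at (260,232), where its band and rim show. The clear-looking dish at (401,275) is the petri dish. Both views agree on positions within 4 mm. Next I check the large box on the left against the travel path.

```bash
python3 - <<'E'
from h import *
t=np.load('pics/top0.npz');s=np.load('pics/scene0.npz')
def proj(c,p):
    q=rot(c['orientation']).inv().apply(np.array(p,float)-c['position']); k=c['K']@[q[0],-q[1],-q[2]]; return (k[:2]/k[2]).round(),q[2]<0
A=[];a=t['color'].copy();b=s['color'].copy()
for f in np.linspace(0,1,9):
    p=np.array([204,590,230])*(1-f)+np.array([559,-168,230])*f
    for im,c in((a,t),(b,s)):
        for z,col in((230,(255,0,0)),(0,(0,255,0))):
            (u,v),ok=proj(c,[p[0],p[1],z]); 
            if ok: cv2.circle(im,(int(u),int(v)),3,col,-1)
print(proj(t,[0,0,0]),proj(s,[0,0,0]))
o=np.vstack([cv2.resize(np.hstack([a[150:,:400],b[0:250,:400]]),(800,250))])
o=np.vstack([a[150:,:400],b[:300,:400]])
cv2.imwrite('pics/path.png',cv2.resize(o,(436,600))[:,:,::-1])
E
```

```text
(array([188., 459.]), np.True_) (array([ -1., 287.]), np.True_)
```

View pics/path.png

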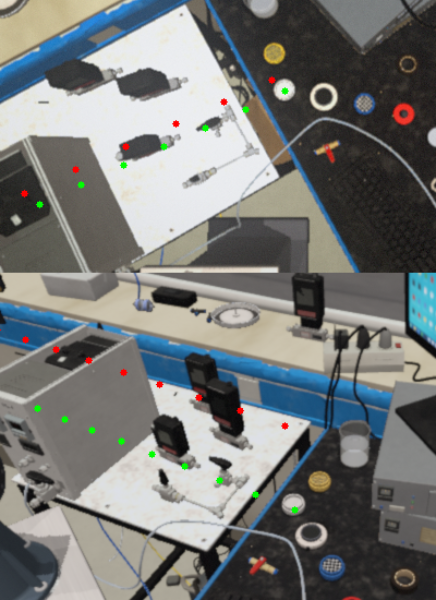

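```bash
python3 - <<'E'
from h import *
t=np.load('pics/top0.npz');s=np.load('pics/scene0.npz')
for n,a,b in(('topcorner',(35,287),(119,57)),('bottom',(81,277),(145,144))):
    p,d=ray(t,*a);q,e=ray(s,*b)
    x=np.linalg.lstsq(np.c_[d,-e],q-p,rcond=None)[0]; print(n,p+d*x[0],q+e*x[1])
E
```

```text
topcorner [419.89112416 255.82614419 285.24706476] [428.31647812 253.38292842 283.85428139]
bottom [444.0575336  300.11671479  -6.95008205] [432.6967923  303.44079507  -5.56563954]
```

Call:
arm_command:
  increments:
    - [0,0,-0.05,0,0,-9.5,0.78]
    - [0,0,-0.05,0,0,-9.6,0.78]
    - [0,0,-0.05,0,0,0,0.78]
    - [0,0,-0.05,0,0,0,0.78]
    - [-0.025,-0.054,0,0,0,0,0.78]
    - [-0.025,-0.054,0,0,0,0,0.78]
    - [-0.025,-0.054,0,0,0,0,0.78]
    - [-0.025,-0.054,0,0,0,0,0.78]
    - [-0.025,-0.054,0,0,0,0,0.78]
    - [-0.025,-0.054,0,0,0,0,0.78]
    - [-0.025,-0.054,0,0,0,0,0.78]
    - [-0.025,-0.054,0,0,0,0,0.78]
    - [-0.025,-0.054,0,0,0,0,0.78]
    - [-0.025,-0.054,0,0,0,0,0.78]
    - [-0.025,-0.054,0,0,0,0,0.78]
    - [-0.025,-0.054,0,0,0,0,0.78]
    - [-0.025,-0.054,0.01,0,0,0,0.78]
    - [-0.025,-0.054,0.01,0,0,0,0.78]

```text
clock: 2.35
tcp_pos: [554.9, -166.9, 409.9]
eef_rot: [-0.0, -0.0, 1.0, 0.0]
ft_force: [1.0, 0.2, 0.4]
gripper_width: 0.782
grip_force: 0.0
```

Call:
arm_command:
  increments:
    - [0,0,0.06,0,0,0,0.78]
    - [0,0,0.06,0,0,0,0.78]
    - [0,0,0.04,0,0,0,0.78]
    - [0,0,0,0,0,0,0.78]

```text
clock: 2.85
tcp_pos: [552.0, -163.9, 246.9]
eef_rot: [-0.004, -0.0, 1.0, 0.002]
ft_force: [-0.6, 0.1, 0.1]
gripper_width: 0.782
grip_force: 0.0
```

```bash
python3 - <<'E'
from h import *
c=grab('wrist','w1'); print({k:v for k,v in c.items() if k!='color'},sensors.state()['tcp_pos'])
E
```

```text
{'K': array([[332.72565436,   0.        , 322.23905956],
       [  0.        , 332.72565436, 197.75054582],
       [  0.        ,   0.        ,   1.        ]]), 'position': array([ 470.55383632, -163.76224847,  402.56297076]), 'orientation': array([ 0.69994471, -0.10345057, -0.10651567,  0.69859129])} [ 553.9940619  -164.82230639  249.62297485]
```

View pics/w1.png

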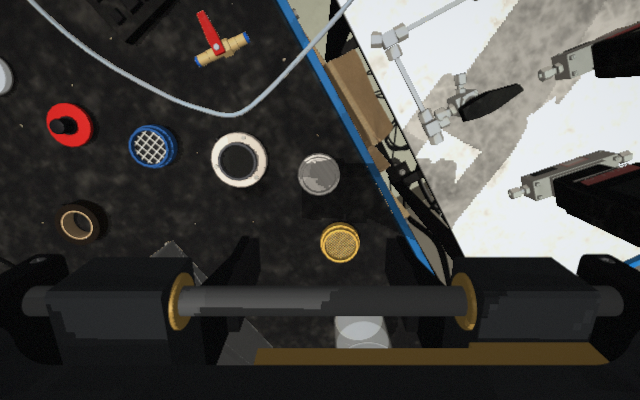

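The wrist view shows brass (340,242), pan (319,174), shaker (239,160), blue (152,147) and lid (69,125). I refine the centres from colour masks.

```bash
cat >> h.py <<'E'
def blob(c,box,f):
    u0,u1,v0,v1=box; im=c['color'][v0:v1,u0:u1]; hsv=cv2.cvtColor(np.ascontiguousarray(im),cv2.COLOR_RGB2HSV)
    m=f(hsv).astype(np.uint8); cs=cv2.findContours(m,cv2.RETR_EXTERNAL,cv2.CHAIN_APPROX_NONE)[0]
    k=max(cs,key=cv2.contourArea); e=cv2.fitEllipse(cv2.convexHull(k)); return e[0][0]+u0,e[0][1]+v0,e[1]
E
python3 - <<'E'
from h import *
c=np.load('pics/w1.npz')
for n,b,f,z in(('pan',(290,345,145,205),lambda h:h[...,2]>75,15),('shaker',(200,277,125,195),lambda h:(h[...,2]>120),12),
 ('brass',(312,368,215,270),lambda h:(h[...,1]>110)&(h[...,2]>80),15),('blue',(122,182,118,175),lambda h:(abs(h[...,0].astype(int)-108)<12)&(h[...,1]>100),15),('red',(35,100,95,155),lambda h:((h[...,0]<8)|(h[...,0]>172))&(h[...,1]>120),9)):
    u,v,a=blob(c,b,f); p=onz(c,u,v,z); r=np.linalg.norm(p-c['position']); print(n,round(u),round(v),np.round(np.array(a)*r/333),p.round(1))
E
```

```text
pan 318 174 [50. 50.] [ 559.9 -166.7   15. ]
shaker 238 159 [65. 70.] [ 542.7 -261.6   12. ]
brass 339 242 [51. 52.] [ 648.9 -140.5   15. ]
blue 153 146 [58. 66.] [ 526.1 -359.    15. ]
red 69 124 [62. 75.] [ 501.9 -454.3    9. ]
```

Call:
arm_command:
  increments:
    - [-0.006,-0.002,0.05,0,0,0,0.78]
    - [0,0,0.06,0,0,0,0.78]
    - [0,0,0.06,0,0,0,0.78]
    - [0,0,0.04,0,0,0,0.78]
    - [0,0,0.018,0,0,0,0.78]
    - [0,0,0.011,0,0,0,0.78]
    - [0,0,0,0,0,0,0.78]
    - [0,0,0,0,0,0,0.78]

```text
clock: 3.9
tcp_pos: [561.7, -167.7, 13.1]
eef_rot: [0.001, -0.0, 1.0, -0.001]
ft_force: [-0.3, 0.4, -0.2]
gripper_width: 0.785
grip_force: 0.0
```

Call:
arm_command:
  increments:
    - [0,0,0,0,0,0,0.3]
    - [0,0,0,0,0,0,0.3]
    - [0,0,0,0,0,0,0.3]
    - [0,0,0,0,0,0,0.3]
    - [0,0,0,0,0,0,0.3]
    - [0,0,0,0,0,0,0.3]

```text
clock: 4.65
tcp_pos: [560.8, -167.2, 12.0]
eef_rot: [0.0, -0.0, 1.0, -0.0]
ft_force: [-0.5, 0.6, 5.1]
gripper_width: 0.565
grip_force: 30.0
```

Call:
arm_command:
  increments:
    - [0,0,-0.04,0,0,0,0.3]
    - [0.009,-0.048,0,0,0,0,0.3]
    - [0.009,-0.049,0,0,0,0,0.3]
    - [0,0,0,0,0,0,0.3]
    - [0,0,0.01,0,0,0,0.3]
    - [0,0,0.006,0,0,0,0.3]
    - [0,0,0.004,0,0,0,0.3]
    - [0,0,0.003,0,0,0,0.3]
    - [0,0,0,0,0,0,0.3]
    - [0,0,0,0,0,0,0.3]

```text
clock: 5.9
tcp_pos: [542.8, -264.0, 28.7]
eef_rot: [0.0, -0.0, 1.0, -0.0]
ft_force: [-0.7, 0.0, -1.7]
gripper_width: 0.566
grip_force: 30.0
```

Call:
arm_command:
  increments:
    - [0,0,0.002,0,0,0,0.3]
    - [0,0,0,0,0,0,0.3]

```text
clock: 6.15
tcp_pos: [542.8, -264.1, 28.0]
eef_rot: [0.0, -0.0, 1.0, -0.0]
ft_force: [-0.7, 1.7, 6.9]
gripper_width: 0.568
grip_force: 30.0
```

Call:
arm_command:
  increments:
    - [0,0,0,0,0,0,0.75]
    - [0,0,0,0,0,0,0.75]
    - [0,0,0,0,0,0,0.75]
    - [0,0,-0.02,0,0,0,0.75]
    - [0,0,-0.06,0,0,0,0.75]
    - [0,0,-0.06,0,0,0,0.75]
    - [0,0,-0.04,0,0,0,0.75]
    - [0,0,0,0,0,0,0.75]

```text
clock: 7.15
tcp_pos: [544.9, -265.7, 212.1]
eef_rot: [0.004, -0.0, 1.0, -0.003]
ft_force: [0.2, 0.2, -0.3]
gripper_width: 0.749
grip_force: 0.0
```

```bash
python3 - <<'E'
from h import *
c=grab('wrist','w2'); print(sensors.state()['tcp_pos'],c['position'])
for n,b,f,z in(('brass',(380,520,170,280),lambda h:(h[...,1]>110)&(h[...,2]>80)&(abs(h[...,0].astype(int)-22)<10),15),('blue',(130,260,100,230),lambda h:(abs(h[...,0].astype(int)-108)<12)&(h[...,1]>100),15)):
    u,v,a=blob(c,b,f); p=onz(c,u,v,z); print(n,u,v,a,p.round(1))
cv2.imwrite('pics/w2c.png',cv2.resize(c['color'][100:260,200:440],(720,480))[:,:,::-1])
E
```

```text
[ 543.44975955 -264.65747521  209.51474076] [ 460.79120875 -263.88036851  366.40404462]
brass 430.336181640625 256.8634033203125 (40.248558044433594, 45.39811325073242) [ 648.3 -139.1   15. ]
blue 235.49897003173828 153.7956886291504 (47.956573486328125, 49.58487319946289) [ 526.1 -358.7   15. ]
```

View pics/w2c.png

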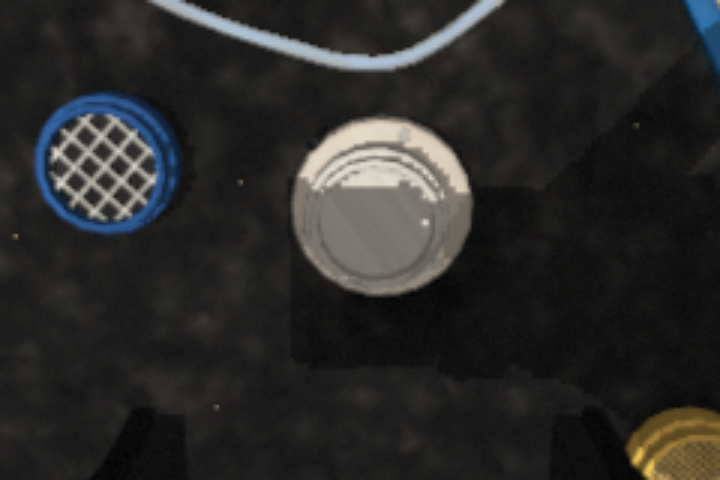

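The pan sits flat and centred in the seat, with the pan at crop (376,212) and the housing at (382,206). The brass sieve is next.

Call:
arm_command:
  increments:
    - [-0.035,0.04,0.0,0,0,0,0.78]
    - [-0.035,0.041,0.0,0,0,0,0.78]
    - [-0.035,0.041,0.0,0,0,0,0.78]
    - [0,0,0.06,0,0,0,0.78]
    - [0,0,0.06,0,0,0,0.78]
    - [0,0,0.04,0,0,0,0.78]
    - [0,0,0.02,0,0,0,0.78]
    - [0,0,0.015,0,0,0,0.78]
    - [0,0,0,0,0,0,0.78]
    - [0,0,0,0,0,0,0.78]

```text
clock: 8.45
tcp_pos: [648.7, -142.6, 13.1]
eef_rot: [0.001, -0.0, 1.0, -0.001]
ft_force: [0.3, -0.1, 0.4]
gripper_width: 0.784
grip_force: 0.0
```

```bash
python3 - <<'E'
from h import *
c=grab('wrist','w3'); print(sensors.state()['tcp_pos'],c['position'])
u,v,a=blob(c,(150,490,60,395),lambda h:(h[...,1]>110)&(h[...,2]>60)&(abs(h[...,0].astype(int)-22)<10)); print(u,v,a,onz(c,u,v,15).round(1))
cv2.imwrite('pics/w3.png',c['color'][:,:,::-1])
E
```

```text
[ 648.76703735 -142.55822898   13.29433604] [ 565.50408368 -141.5715574   167.84772323]
325.2486877441406 260.372314453125 (98.56755065917969, 99.67069244384766) [ 648.1 -140.3   15. ]
```

View pics/w3.png

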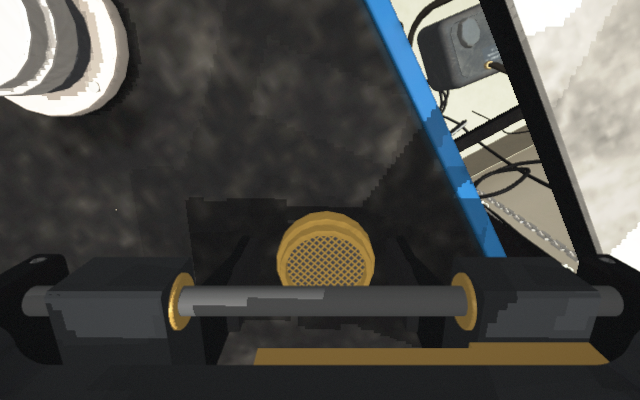

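Call:
arm_command:
  increments:
    - [0,0,0,0,0,0,0.3]
    - [0,0,0,0,0,0,0.3]
    - [0,0,0,0,0,0,0.3]
    - [0,0,0,0,0,0,0.3]
    - [0,0,0,0,0,0,0.3]
    - [0,0,-0.03,0,0,0,0.3]
    - [0,0,-0.03,0,0,0,0.3]
    - [0.035,-0.04,0,0,0,0,0.3]
    - [0.035,-0.041,0,0,0,0,0.3]
    - [0.036,-0.041,0,0,0,0,0.3]
    - [0,0,0,0,0,0,0.3]
    - [0,0,0.012,0,0,0,0.3]
    - [0,0,0.006,0,0,0,0.3]
    - [0,0,0.003,0,0,0,0.3]
    - [0,0,0,0,0,0,0.3]
    - [0,0,0,0,0,0,0.3]

```text
clock: 10.5
tcp_pos: [542.0, -263.8, 50.6]
eef_rot: [0.0, -0.001, 1.0, -0.0]
ft_force: [0.6, -0.2, -0.9]
gripper_width: 0.562
grip_force: 30.0
```

Call:
arm_command:
  increments:
    - [0,0,0.002,0,0,0,0.3]
    - [0,0,0.001,0,0,0,0.3]
    - [0,0,0.001,0,0,0,0.3]
    - [0,0,0,0,0,0,0.3]

```text
clock: 11.0
tcp_pos: [541.8, -264.2, 48.0]
eef_rot: [0.0, -0.0, 1.0, -0.0]
ft_force: [-1.6, 1.9, 7.2]
gripper_width: 0.568
grip_force: 30.0
```

Call:
arm_command:
  increments:
    - [0,0,0,0,0,0,0.75]
    - [0,0,0,0,0,0,0.75]
    - [0,0,0,0,0,0,0.75]
    - [0,0,-0.02,0,0,0,0.75]
    - [0,0,-0.06,0,0,0,0.75]
    - [0,0,-0.06,0,0,0,0.75]
    - [0.008,-0.048,0,0,0,0,0.75]
    - [0.007,-0.047,0,0,0,0,0.75]
    - [0,0,0,0,0,0,0.75]
    - [0,0,0,0,0,0,0.75]

```text
clock: 12.25
tcp_pos: [526.2, -358.5, 185.9]
eef_rot: [-0.001, 0.0, 1.0, 0.001]
ft_force: [-0.0, 0.2, -0.1]
gripper_width: 0.753
grip_force: 0.0
```

```bash
python3 - <<'E'
from h import *
c=grab('wrist','w4'); print(sensors.state()['tcp_pos'],c['position'])
u,v,a=blob(c,(200,440,60,290),lambda h:(abs(h[...,0].astype(int)-108)<12)&(h[...,1]>100)); print(u,v,a,onz(c,u,v,15).round(1))
E
```

```text
[ 526.35220486 -357.9612342   185.93693232] [ 443.54110985 -357.9208594   340.9697815 ]
321.03954315185547 178.69384002685547 (49.92180633544922, 50.57293701171875) [ 526.2 -358.7   15. ]
```

View pics/w4.png

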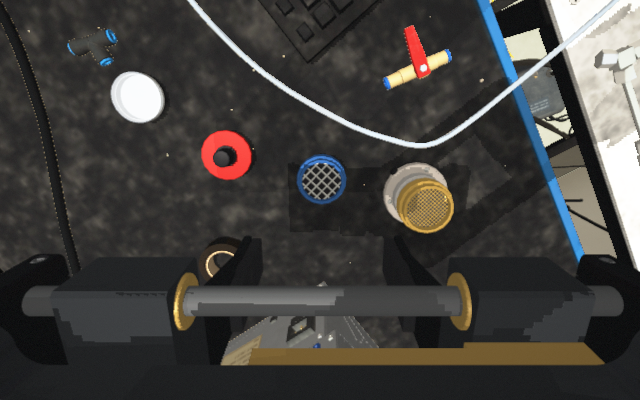

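Brass sieve seated upright at (425,206). The blue sieve at (321,179) maps to (526,-359), directly below the tool.

Call:
arm_command:
  increments:
    - [0,0,0.06,0,0,0,0.75]
    - [0,0,0.06,0,0,0,0.75]
    - [0,0,0.035,0,0,0,0.75]
    - [0,0,0.02,0,0,0,0.75]
    - [0,0,0,0,0,0,0.75]
    - [0,0,0,0,0,0,0.75]
    - [0,0,0,0,0,0,0.3]
    - [0,0,0,0,0,0,0.3]
    - [0,0,0,0,0,0,0.3]
    - [0,0,0,0,0,0,0.3]
    - [0,0,0,0,0,0,0.3]

```text
clock: 13.68
tcp_pos: [526.9, -359.3, 12.2]
eef_rot: [0.0, -0.0, 1.0, -0.0]
ft_force: [-0.6, 0.1, 5.5]
gripper_width: 0.566
grip_force: 30.0
```

Call:
arm_command:
  increments:
    - [0,0,-0.04,0,0,0,0.3]
    - [0,0,-0.04,0,0,0,0.3]
    - [-0.008,0.047,0,0,0,0,0.3]
    - [-0.008,0.048,0,0,0,0,0.3]
    - [0,0,0,0,0,0,0.3]
    - [0,0,0.012,0,0,0,0.3]
    - [0,0,0.006,0,0,0,0.3]
    - [0,0,0.003,0,0,0,0.3]
    - [0,0,0,0,0,0,0.3]
    - [0,0,0.001,0,0,0,0.3]
    - [0,0,0.001,0,0,0,0.3]
    - [0,0,0.001,0,0,0,0.3]
    - [0,0,0.001,0,0,0,0.3]
    - [0,0,0,0,0,0,0.3]

```text
clock: 15.42
tcp_pos: [542.8, -264.2, 68.1]
eef_rot: [0.0, -0.0, 1.0, -0.0]
ft_force: [-1.9, 0.7, 6.8]
gripper_width: 0.563
grip_force: 30.0
```

Call:
arm_command:
  increments:
    - [0,0,0,0,0,0,0.75]
    - [0,0,0,0,0,0,0.75]
    - [0,0,0,0,0,0,0.75]
    - [0,0,-0.02,0,0,0,0.75]
    - [0,0,-0.06,0,0,0,0.75]
    - [0,0,-0.04,0,0,0,0.75]
    - [0.01,-0.048,0,0,0,0,0.5]
    - [0.01,-0.048,0,0,0,0,0.5]
    - [0.01,-0.047,0,0,0,0,0.5]
    - [0.01,-0.047,0,0,0,0,0.5]
    - [0,0,0,0,0,0,0.5]
    - [0,0,0,0,0,0,0.5]

```text
clock: 16.92
tcp_pos: [502.3, -453.4, 185.9]
eef_rot: [-0.0, 0.0, 1.0, 0.001]
ft_force: [0.4, -0.1, 0.4]
gripper_width: 0.501
grip_force: 0.0
```

```bash
python3 - <<'E'
from h import *
c=grab('wrist','w5'); print(sensors.state()['tcp_pos'],c['position'])
u,v,a=blob(c,(200,440,60,290),lambda h:((h[...,0]<8)|(h[...,0]>172))&(h[...,1]>120)); print(u,v,a,onz(c,u,v,9).round(1))
E
```

```text
[ 502.63946948 -452.77358188  186.01544865] [ 419.68960659 -452.84510858  340.90697037]
321.1853713989258 177.57677459716797 (48.437896728515625, 49.44134521484375) [ 502.7 -453.4    9. ]
```

View pics/w5.png

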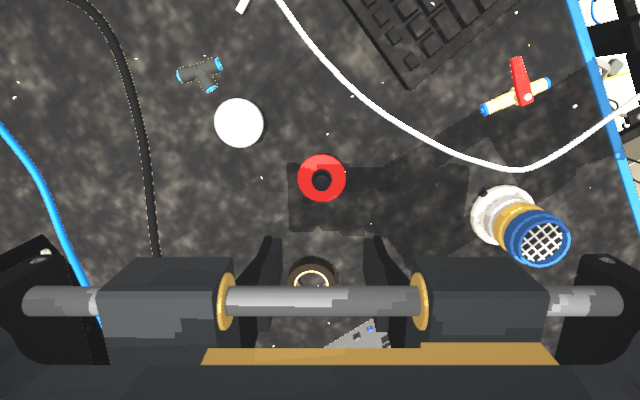

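Pan, brass and blue are stacked upright around (535,235). The lid at (321,178) maps to (502.7,-453.4), under the tool.

Call:
arm_command:
  increments:
    - [-0.0005,0,0.06,0,0,0,0.5]
    - [0,0,0.06,0,0,0,0.5]
    - [0,0,0.03,0,0,0,0.5]
    - [0,0,0.014,0,0,0,0.5]
    - [0,0,0,0,0,0,0.5]
    - [0,0,0,0,0,0,0.1]
    - [0,0,0,0,0,0,0.1]
    - [0,0,0,0,0,0,0.1]
    - [0,0,0,0,0,0,0.1]
    - [0,0,0,0,0,0,0.1]
    - [0,0,0,0,0,0,0.1]

```text
clock: 18.35
tcp_pos: [503.6, -454.9, 23.5]
eef_rot: [0.001, -0.0, 1.0, -0.001]
ft_force: [-0.5, -0.8, 5.6]
gripper_width: 0.184
grip_force: 30.0
```

Call:
arm_command:
  increments:
    - [0,0,-0.04,0,0,0,0.1]
    - [0,0,-0.06,0,0,0,0.1]
    - [-0.01,0.048,0,0,0,0,0.1]
    - [-0.01,0.048,0,0,0,0,0.1]
    - [-0.01,0.047,0,0,0,0,0.1]
    - [-0.0095,0.047,0,0,0,0,0.1]
    - [0,0,0,0,0,0,0.1]
    - [0,0,0.012,0,0,0,0.1]
    - [0,0,0.006,0,0,0,0.1]
    - [0,0,0.002,0,0,0,0.1]
    - [0,0,0,0,0,0,0.1]
    - [0,0,0.001,0,0,0,0.1]
    - [0,0,0.001,0,0,0,0.1]
    - [0,0,0.001,0,0,0,0.1]
    - [0,0,0.001,0,0,0,0.1]
    - [0,0,0,0,0,0,0.1]

```text
clock: 20.35
tcp_pos: [542.8, -264.2, 99.4]
eef_rot: [0.0, -0.0, 1.0, -0.0]
ft_force: [-1.6, -0.0, 5.6]
gripper_width: 0.18
grip_force: 30.0
```

Contact is at the expected seated height. I release, rise and check.

Call:
arm_command:
  increments:
    - [0,0,0,0,0,0,0.45]
    - [0,0,0,0,0,0,0.45]
    - [0,0,0,0,0,0,0.45]
    - [0,0,-0.03,0,0,0,0.45]
    - [0,0,-0.06,0,0,0,0.45]
    - [0,0,-0.06,0,0,0,0.45]
    - [0,0.06,-0.01,0,0,0,0.45]
    - [0,0.06,0,0,0,0,0.45]
    - [0,0.06,0,0,0,0,0.45]
    - [0,0,0,0,0,0,0.45]
    - [0,0,0,0,0,0,0.45]

```text
clock: 21.72
tcp_pos: [542.8, -84.3, 258.6]
eef_rot: [0.0, -0.001, 1.0, -0.0]
ft_force: [1.0, -0.1, 0.4]
gripper_width: 0.452
grip_force: 0.0
```

```bash
python3 - <<'E'
from h import *
s=grab('scene','s9')['color']; t=grab('top','t9')['color']; w=grab('wrist','w9')['color']
f=lambda a:cv2.resize(a,(390,290),interpolation=cv2.INTER_CUBIC)
cv2.imwrite('pics/end.png',np.vstack([np.hstack([f(s[190:265,235:335]),f(t[200:275,250:350])]),np.hstack([f(s[90:390,160:560]),f(w)])])[:,:,::-1])
E
```

```text
(no output)
```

View pics/end.png

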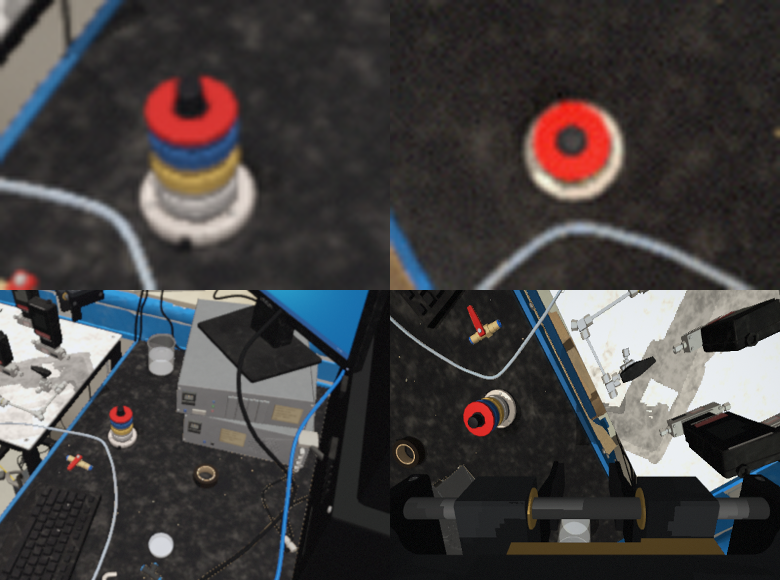

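The stack is upright and even at scene-crop (195,150), with pan, brass, blue and red lid in order. The petri dish, tape and beaker are where they were.

```bash
python3 -c "
from plant import manip
print(manip.sign_off())"
```

```text
the job is handed in; nothing more can be done
None
```

The stack stands on the shaker in the order asked (pan, brass sieve, blue sieve, red lid), each piece upright and at its expected seated height; the petri dish, tape and beaker were not moved, and the job was handed in at about 22 s.

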